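# Offer up the next ring of a segmented bowl

### The job

Lift the top ring off the pile, leaving the rings under it as they lie, and carry it over the rack of gouges, touching nothing there, to the half-built bowl. Offer it up so I can sight the joints before it goes down: finish still holding it, level and still, centred about a centimetre above the bowl, each of its two dark segments over the joint in the middle of a dark pair on the bowl (either way round). Do not let the ring or the gripper touch the bowl, and do not disturb the tools and other things on the bench.

Things in the scene. Friction and masses are not known exactly. Their poses are not given: they have to be found in the camera images.
- ring_center (a point): Centre (half-way up) of the top ring of the pile, the one to lift: twelve-sided ring of maple segments, flat to flat 156 mm outside, 108 inside, wall 24, height 24, about 0.17 kg. z up; its two dark segments are centred on its +x and -x axes, segment middles lie every 30 degrees from +x: pinch the wall there along the radius. A wider ring lies right under it: keep the fingertips above its underside.
- bowl_top (a point): Centre of the level top face of the half-built bowl, 124 mm above the bench: an open twelve-sided course, flat to flat 144 mm outside, 96 inside. z up. Two opposite pairs of dark segments: the joint in the middle of one pair lies on its +x axis, of the other on -x. The ring is rightly turned when its x axis is parallel to this one, either way round.
- bowl_stand: The half-built bowl on its plywood block, steel faceplate and low round cast turntable (160 mm across), fixed to the bench, in all 124 mm high. Origin: centre of the underside, on the bench. It stands to the left or the right of the tool rack, the pile on the other side.
- ring2: Second ring of the pile: same build, all light wood, 168 mm across the flats outside, 120 mm inside, 24 mm high. Origin: centre of its underside.
- ring3: Bottom ring of the pile: all light wood, 180 mm across the flats outside, 132 mm inside, 24 mm high, lying on a 210 mm square, 12 mm thick plywood board. Origin: centre of its underside.
- tool_rack: Plywood rack, fixed to the bench between bowl and pile: two notched uprights 130 mm wide, 300 mm apart along its x axis, carrying three gouges; with the gouges 115 mm high. Origin: centre of its underside.
- gouge1: Turning gouge lying along x in the rack, the one farthest to -y of the three: 460 mm long, its origin half-way along, handle 28 mm thick towards -x. Origin: under the handle's axis, 85 mm above the bench.
- gouge2: The middle gouge, of the same size, origin alike.
- gouge3: The gouge farthest to +y, of the same size, origin alike.
- glue_bottle: Cream glue bottle with an orange-brown nozzle, 60 mm across, 167 mm high, beyond the rack's far end to the left. Origin: centre of its underside.
- chuck: Steel four-jaw lathe chuck lying jaws up, 100 mm across, 71 mm high, beyond the rack's far end to the right. Origin: centre of its underside.
- mallet: Turned wooden mallet lying on its side at the far left, 235 mm long along x, head 72 mm thick. Origin: on the bench under the axis, near the head's inner end.
Mind the look-alikes: they are no part of the job. Leave any red or turquoise look-alike of the part that bears ring_center alone. What is shaped like the ring2 but green is not meant.

How it is judged (in metres and radians):
On the way, in this order (a step that is already met when the one before it is completed fails the run):
1. the ring is held clear above the pile (z of ring_center in the frame of ring2 above 0.066 m and contact force between the fingers and ring above 0.5 N), for 0.2 s.
2. the ring is carried over the rack of gouges (y of ring_center in the frame of tool_rack between -0.065 and 0.065 m and x of ring_center in the frame of tool_rack between -0.28 and 0.25 m and height (world z) of ring_center above 0.125 m), for 0.04 s.
At the end, for the whole second after the job is handed in: The gripper holds the ring at rest, level within 4 degrees, centred within 6 mm, its underside 3 to 20 mm above the bowl's top and touching nothing else, its x axis within 7 degrees of the bowl's, either way round; every other loose thing is within 15 mm of where it was (horizontal distance between ring_center and bowl_top below 0.006 m and z of ring_center in the frame of bowl_top between 0.015 and 0.032 m and angle between ring_center's own z axis and vertical below 0.07 rad and angle between the x axis of ring_center and the x axis of bowl_top, either way round below 0.12 rad and contact force between the fingers and ring above 1 N and contact force between each of ring, the arm, the fingers and bowl_stand below 0.05 N and linear speed of ring below 0.02 m/s and angular speed of ring below 0.15 rad/s and distance of each of ring2, ring3, gouge1, gouge2, gouge3, glue_bottle, chuck, mallet from where it was at the start of the episode below 0.015 m); the arm keeps its last pose, push and grip.
It fails at once if the ring touches the bowl or its stand (contact force between ring and bowl_stand above 0.5 N).
It fails at once if the robot touches the bowl or its stand (contact force between any of the arm, the fingers and bowl_stand above 0.5 N).
It fails at once if the ring or the robot knocks the tool rack or a gouge in it (contact force between any of ring, the fingers, the arm and tool_rack above 1 N or contact force between any of ring, the fingers, the arm and gouge1 above 1 N or contact force between any of ring, the fingers, the arm and gouge2 above 1 N or contact force between any of ring, the fingers, the arm and gouge3 above 1 N).
It fails at once if a lower ring of the pile is moved more than 15 mm (distance of any of ring2, ring3 from where it was at the start of the episode above 0.015 m).
It fails at once if a gouge, the bottle, the chuck or the mallet is moved more than 15 mm (distance of any of gouge1, gouge2, gouge3, glue_bottle, chuck, mallet from where it was at the start of the episode above 0.015 m).
It also fails if it takes over 45 s, if anything falls off the work surface, if the arm or the gripper's body presses on something with over 40 N, if the wrist force passes 120 N, or if a joint passes its speed limit or range.

### The arm

A 6-joint arm with a two-finger parallel gripper is mounted at the origin on the work surface. World frame = base frame: x ahead of the robot, y to its left, z up, the work surface at z = 0. Lengths are in mm, angles in rad, forces in N, time in s.
With the tool pointing down it reaches from about 350 to 875 mm from the base axis. Payload 4.2 kg.
Tool frame: the origin (TCP) lies at the very end of the fingers, on their centre line; the grasp point (between the pads) lies 19 mm behind it (arm.tcp_to_grasp is the x of the grasp point in the tool frame, in mm); x points along the fingers, z is the direction in which the jaws open and shut, and the axes are right-handed (so a half turn about x gives the same grasp; the last joint's range is limited). The gripper opens to 85 mm and grips with 20 to 120 N. Pads are 22 mm wide; open, the fingers measure 114 mm over their backs; the gripper's body (76 mm by 85 mm) begins 54 mm behind the grasp point. The pads swing forward as they close: fully open they stand 13 mm farther back than shut.
Start: joints at [1.55, 0.385, 0.008, 0, -1.194, -0.259], TCP at [172.57, 600.682, 231.312] pointing down, gripper open.
Joint ranges: [-3.14, 3.14], [-1.21, 2.06], [-1.07, 1.41], [-3.16, 2.05], [-2.99, -0.16], [-3.1, 3.1]. Speed limits (rad/s): [2.79, 2.79, 3.14, 3.14, 3.14, 3.14].

### API

Orientations are given as a unit quaternion [x, y, z, w].
In Python, from bench import status, get_image, job, arm gives the robot as it stands.
- The arm moves only by the tool apply_moves, never from a script. Its argument "targets" is text: rows parted by semicolons, each of 5 numbers parted by spaces: the shift along the tool's x, y, z in mm, then the turn about the tool's x in degrees, then the gripper's target within -1 to 1 (shut at 1, half-way at 0, fully open at -1). In form: dx dy dz spin hand; .... A call has 1 to 10 rows; each row is the pose to reach, as a shift and turn from the pose commanded when the call began, along the tool's axes at that moment; what a row does not reach only later rows make up. A row lasts 1/12 s, in which the tool goes at most 41.7 mm and 7.16 degrees, less where a joint would pass 70% of its speed; a pose out of reach is approached as far as the arm can. A call with a gripper value outside its range is refused whole. The fingers move at their own pace and stop on an object; the grip force is fixed at half the most. Time passes only in rows, so rows that repeat a pose let the fingers close. It gives the time, the measured TCP pose, the force and the opening at its end, in the units of the state.
- status.read_state(): the state, without advancing time (a new reading comes with each control period).
- get_image(name): name is "scene" or "top" or "wrist"; returns a dict with "img" (384x512x3 uint8, red, green, blue), "mtx" (3x3 intrinsics, pixels), "world_from_camera" (4x4, takes a point from camera to world coordinates). Camera axes: x right, y down, z forward; pixel columns grow to the right and rows downward; lengths in mm; the calibration is good to about 2 mm. The wrist camera is an equidistant fisheye: a pixel r from the principal point sees the ray r / f radians off the axis. A picture is of the moment at which its call begins. There is no depth.
- job.job_done(): hands the job in, once; it reports no verdict.
The state is a dict: "clock": time; "joints": joint angles; "joint_vel": joint speeds; "joint_efforts": joint torques, N m; "position": TCP position; "ee_rot": TCP orientation; "contact_force": force on the tool from outside, world axes, zero at the start; "wrist_torque": the same for the moment, N m; "gripper_width": finger opening in mm.
Only numpy, scipy, OpenCV 4.12 (cv2) and the standard library are available. Lean on these libraries where they do the work, as an engineer would, in place of code of your own. Each camera call takes 0.05 s, during which the arm holds its last target.

## Working session

There is one attempt and no reset: what is moved stays moved. The work goes in short steps, Python scripts to look and compute and a tool call to move; the robot and the scene stay as the last step left them, time stands still between calls to the robot, and variables do not carry over. Pictures are saved under pics/ and viewed, and the job is handed in when it is done.

Besides the shell and the picture viewer there is one more tool, called after "Emit:" by a JSON object that holds its "fn" and its "kwargs", one argument or row to a line. apply_moves: Moves the arm, as the interface text tells. Its arguments: {"type":"object","properties":{"targets":{"type":"string"}},"required":["targets"]}

```bash
mkdir -p pics; ls
python3 - <<'E'
from bench import status, get_image, job, arm
import cv2
for n in ["scene","top","wrist"]:
    d=get_image(n); cv2.imwrite(f"pics/{n}0.png",cv2.resize(d["img"][:,:,::-1],None,fx=1.5,fy=1.5,interpolation=cv2.INTER_CUBIC))
    print(n,d["mtx"].round(1).tolist(),d["world_from_camera"].round(3).tolist())
print(status.read_state()); print(arm.tcp_to_grasp)
E
```

```text
pics
scene [[383.1, 0.0, 253.6], [0.0, 383.1, 185.9], [0.0, 0.0, 1.0]] [[-0.195, 0.785, -0.588, 1229.148], [0.981, 0.147, -0.129, 140.455], [-0.015, -0.602, -0.799, 1067.136], [0.0, 0.0, 0.0, 1.0]]
top [[477.3, 0.0, 253.7], [0.0, 477.3, 193.5], [0.0, 0.0, 1.0]] [[-0.025, -0.994, 0.107, 316.772], [-1.0, 0.025, -0.008, -2.972], [0.005, -0.108, -0.994, 1899.958], [0.0, 0.0, 0.0, 1.0]]
wrist [[297.3, 0.0, 255.0], [0.0, 297.3, 194.3], [0.0, 0.0, 1.0]] [[-0.277, -0.928, -0.251, 234.978], [-0.961, 0.268, 0.069, 582.609], [0.003, 0.26, -0.966, 371.988], [0.0, 0.0, 0.0, 1.0]]
{'clock': 0.15, 'joints': array([ 1.54956812e+00,  3.85386138e-01,  6.93976455e-03, -3.47424289e-04,
       -1.19403576e+00, -2.58588174e-01]), 'joint_vel': array([-0.00026727, -0.00284493,  0.00393529,  0.00246041,  0.00041839,
        0.00084165]), 'joint_efforts': array([-1.04808100e-04, -3.92678046e+01,  1.88580215e+01,  4.18863550e+00,
       -3.44251486e-03,  6.65761632e-07]), 'position': array([172.48417575, 600.26046451, 230.46983026]), 'ee_rot': array([-0.56440922, -0.42495419,  0.56532585, -0.42574974]), 'contact_force': array([-0.05079722,  0.39033126, -0.22831871]), 'wrist_torque': array([ 0.01877609, -0.02100201,  0.00166147]), 'gripper_width': 85.09473295320267}
-18.700000000000003
```

View pics/scene0.png

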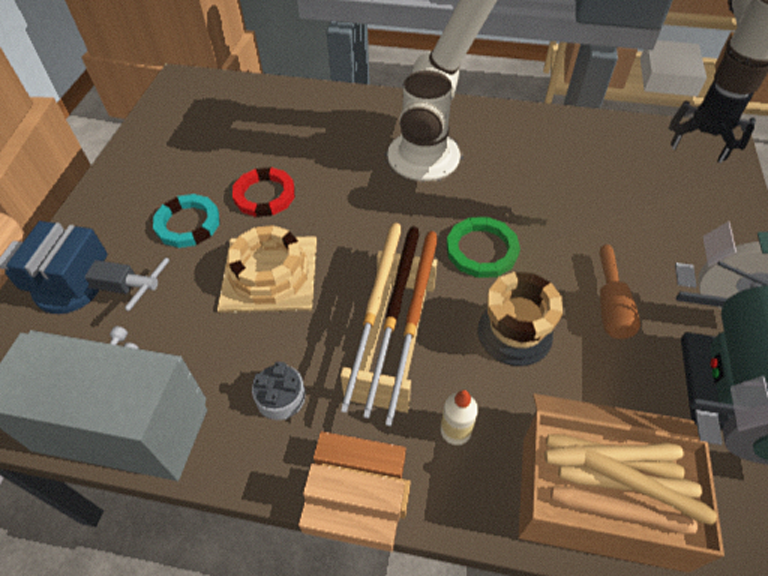

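View pics/top0.png

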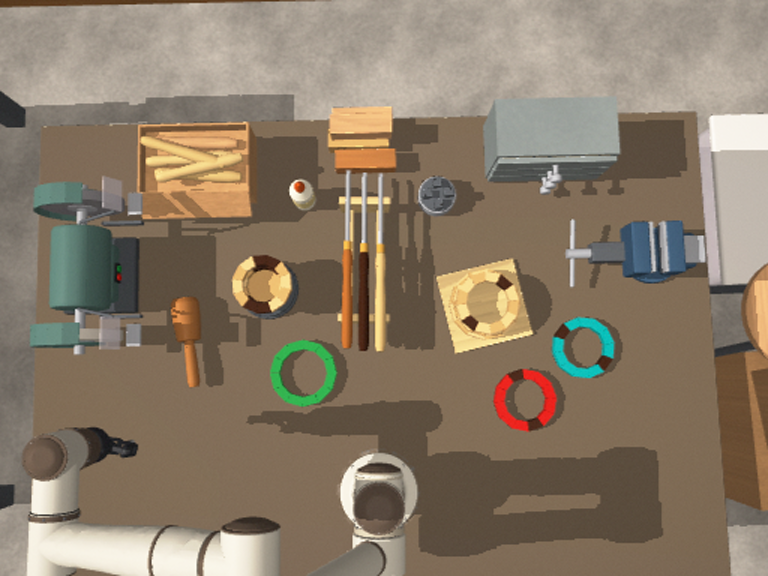

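View pics/wrist0.png

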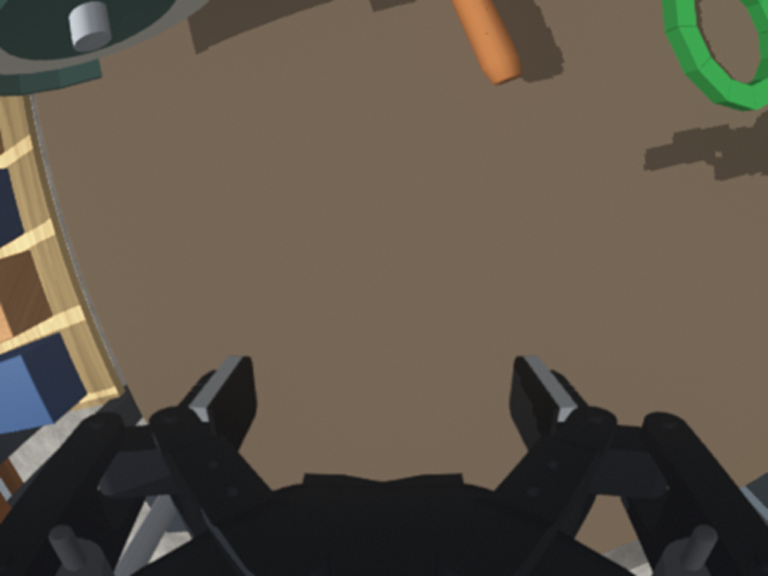

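The scene picture shows the bowl at (522,310), the rack in the middle and the pile at (268,262). In the top view the bowl is at (263,285) and the pile at (486,303). Next I'll enlarge the top view around the pile and the bowl.

Run:
```python
from bench import get_image
import cv2
d=get_image("top")["img"][:,:,::-1]
# original px: pile center (324,202), bowl (176,190)
def crop(im,x0,y0,w,h,f,n):
    c=cv2.resize(im[y0:y0+h,x0:x0+w],None,fx=f,fy=f,interpolation=cv2.INTER_CUBIC); cv2.imwrite(n,c)
crop(d,284,166,80,75,8,"pics/tp.png")
crop(d,140,155,80,75,8,"pics/tb.png")
```

```text
(no output)
```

View pics/tp.png

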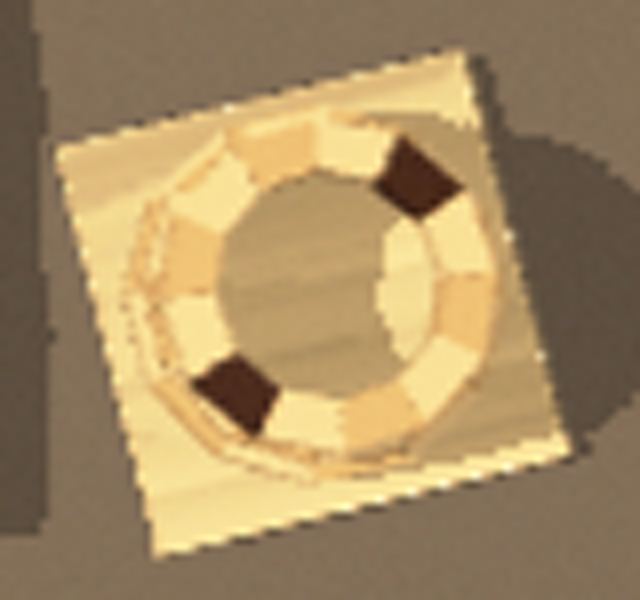

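View pics/tb.png

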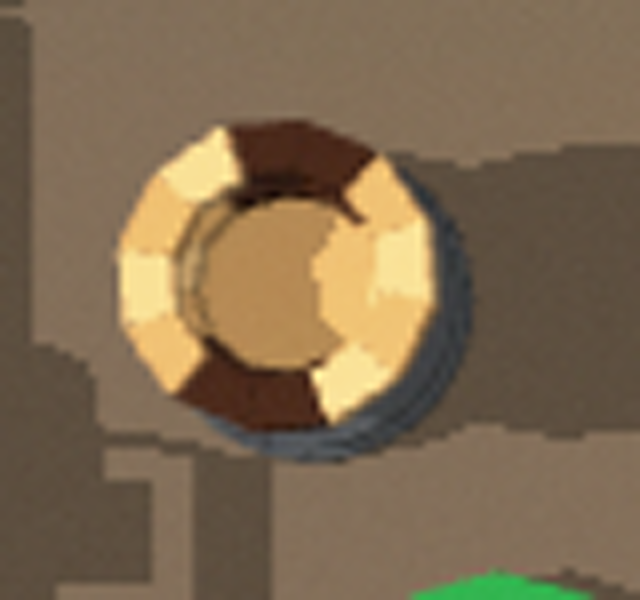

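```bash
cat > h.py <<'E'
import numpy as np, cv2
from scipy.spatial.transform import Rotation as Rt
def ray(d,uv,fish=False):
    K=d["mtx"];uv=np.atleast_2d(np.array(uv,float))
    x=(uv[:,0]-K[0,2])/K[0,0]; y=(uv[:,1]-K[1,2])/K[1,1]
    if fish:
        th=np.hypot(x,y); s=np.where(th>1e-9,np.sin(th)/np.maximum(th,1e-9),1); r=np.c_[x*s,y*s,np.cos(th)]
    else: r=np.c_[x,y,np.ones(len(x))]
    T=d["world_from_camera"]; return T[:3,3], r@T[:3,:3].T
def p2w(d,uv,z,fish=False):
    o,r=ray(d,uv,fish); t=(z-o[2])/r[:,2]; return o+r*t[:,None]
def proj(d,P,fish=False):
    T=d["world_from_camera"];K=d["mtx"];c=(np.atleast_2d(P)-T[:3,3])@T[:3,:3]
    if fish:
        rr=np.hypot(c[:,0],c[:,1]); th=np.arctan2(rr,c[:,2]); x=c[:,0]/rr*th;y=c[:,1]/rr*th
    else: x=c[:,0]/c[:,2];y=c[:,1]/c[:,2]
    return np.c_[x*K[0,0]+K[0,2],y*K[1,1]+K[1,2]]
def poly(c,z,yaw,af,n=12):
    a=yaw+np.pi/n+np.arange(n)*2*np.pi/n; R=af/2/np.cos(np.pi/n)
    return np.c_[c[0]+R*np.cos(a),c[1]+R*np.sin(a),np.full(n,z)]
E
python3 - <<'E'
from h import *
from bench import get_image,status
d=get_image("top")
f=lambda pts,x0,y0:[( (u+.5)/8-.5+x0,(v+.5)/8-.5+y0) for u,v in pts]
a=p2w(d,f([(418,180),(236,395)],284,166),84); print(a.round(1),a.mean(0).round(1),np.degrees(np.arctan2(*(a[0]-a[1])[[1,0]])))
b=p2w(d,f([(304,143),(254,408),(118,276),(437,276)],140,155),124); print(b.round(1),b[:2].mean(0),b[2:].mean(0),np.degrees(np.arctan2(*(b[0]-b[1])[[1,0]])))
c=p2w(d,f([(58,148),(465,52),(572,450),(155,555)],284,166),12);print(c.round(1),c.mean(0))
print(p2w(d,[(232,228),(255,233),(232,118),(255,116)],85).round(0)) # gouge ends
s=status.read_state(); print(Rt.from_quat(s["ee_rot"]).as_matrix().round(3))
E
```

```text
[[ 526.4 -333.    84. ]
 [ 425.5 -241.7   84. ]] [ 475.9 -287.4   84. ] -42.13107004283667
[[595.6 266.6 124. ]
 [471.3 290.9 124. ]
 [534.8 354.1 124. ]
 [531.1 205.  124. ]] [533.44976374 278.79474178 124.        ] [532.99548122 279.52710161 124.        ] -11.067366922916829
[[ 555.2 -167.2   12. ]
 [ 598.6 -372.5   12. ]
 [ 398.4 -416.4   12. ]
 [ 351.9 -208.2   12. ]] [ 476.01203972 -291.05967183   12.        ]
[[384.  68.  85.]
 [362. -19.  85.]
 [811.  59.  85.]
 [816. -30.  85.]]
[[-0.     0.961 -0.276]
 [-0.001 -0.276 -0.961]
 [-1.     0.     0.001]]
```

The ring is at about (476,-287) with yaw -42°. The bowl is at about (533,279) with yaw -11°. I'll head for the pile, rising first and turning with the base so the wrist joint stays near zero.

Emit:
{"fn": "apply_moves", "kwargs": {
  "targets": "-15 15 23 3 -1; -30 35 55 8 -1; -40 56 87 13 -1; -40 77 119 18 -1; -40 98 151 23 -1; -40 119 183 28 -1; -40 140 215 33 -1; -40 161 247 38 -1; -40 182 279 43 -1; -40 203 311 48 -1"
}}

```text
clock: 1.08
position: [281.8, 243.8, 271.4]
ee_rot: [0.689, 0.158, -0.689, 0.157]
contact_force: [1.2, 0.2, 0.5]
gripper_width: 85.3
```

```bash
cat >> h.py <<'E'
def state():
    from bench import status
    s=status.read_state(); M=Rt.from_quat(s["ee_rot"]).as_matrix()
    print("t",round(s["clock"],2),"pos",s["position"].round(1),"j",np.degrees(s["joints"]).round(1),"yawz",round(np.degrees(np.arctan2(M[1,2],M[0,2])),2),"xdown",M[:,0].round(3),"F",s["contact_force"].round(2),"T",s["wrist_torque"].round(3),"w",round(s["gripper_width"],1))
    return s,M
def to(target,yaw=None):
    s,M=state(); v=M.T@(np.array(target,float)-s["position"]); print("shift xyz",v.round(1))
    if yaw is not None:
        y=np.degrees(np.arctan2(M[1,2],M[0,2])); print("spin",round(-((yaw-y+180)%360-180),2))
E
python3 -c "
from h import *
to([427,-243,220],-222)"
```

```text
t 1.08 pos [281.8 243.8 271.4] j [ 66.3  -5.7 -27.1  -0.  -68.6 -40.5] yawz -154.23 xdown [ 0.     0.001 -1.   ] F [1.2  0.17 0.54] T [ 0.015 -0.114  0.033] w 85.3
shift xyz [ 51.2 501.5  80.8]
spin 67.77
```

Emit:
{"fn": "apply_moves", "kwargs": {
  "targets": "0 38 6 5 -1; 0 76 12 10 -1; 0 114 18 15 -1; 0 152 24 20 -1; 0 190 30 25 -1; 0 228 36 30 -1; 0 266 42 35 -1; 0 304 48 40 -1; 0 342 54 45 -1; 0 380 60 50 -1"
}}

```text
clock: 1.92
position: [394.2, -124.3, 271.6]
ee_rot: [0.692, -0.149, -0.691, -0.149]
contact_force: [1.5, 1.8, 0.6]
gripper_width: 85.5
```

```bash
python3 -c "
from h import *
to([427,-243,220],-222)"
```

```text
t 1.92 pos [ 394.2 -124.3  271.6] j [  5.2  -1.1 -22.8  -0.  -68.2 -29.5] yawz 155.7 xdown [ 0.001  0.    -1.   ] F [1.46 1.81 0.63] T [ 0.126 -0.178  0.031] w 85.5
shift xyz [ 51.6  94.7 -78.7]
spin 17.7
```

Emit:
{"fn": "apply_moves", "kwargs": {
  "targets": "12 24 -20 4 -1; 24 48 -40 9 -1; 36 72 -60 14 -1; 52 95 -79 18 -1; 52 95 -79 18 -1; 52 95 -79 18 -1"
}}

```text
clock: 2.42
position: [427.0, -242.2, 217.8]
ee_rot: [-0.658, 0.255, 0.661, 0.254]
contact_force: [0.4, -0.3, 0.1]
gripper_width: 85.5
```

Run:
```python
from h import *
from bench import get_image
d=get_image("wrist"); state(); np.save("w1.npy",d,allow_pickle=True)
cv2.imwrite("pics/w1.png",cv2.resize(d["img"][:,:,::-1],None,fx=1.5,fy=1.5,interpolation=cv2.INTER_CUBIC))
print(proj(d,[[476,-287,84],[427,-243,84]],True))
```

```text
t 2.47 pos [ 427.4 -241.5  218.8] j [-10.5   9.6 -18.9  -0.  -61.6 -31.6] yawz 137.92 xdown [-0.001  0.    -1.   ] F [-0.22  0.56  1.17] T [-0.001  0.021  0.039] w 85.4
[[185.64065421 186.35937418]
 [253.51922347 185.85309503]]
```

View pics/w1.png

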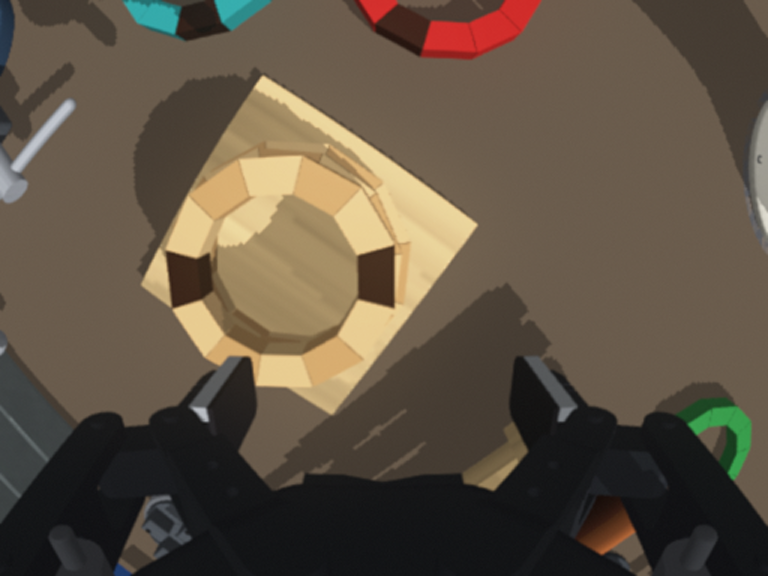

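The wrist view shows the top ring, centred near (284,270), with its dark segments at (188,279) and (377,277). I'll enlarge it to read the corners.

Run:
```python
from h import *
d=np.load("w1.npy",allow_pickle=True).item()
im=d["img"][:,:,::-1]
c=cv2.resize(im[96:264,104:276],None,fx=4.5,fy=4.5-0.95,interpolation=cv2.INTER_CUBIC) if 0 else cv2.resize(im[96:264,104:276],None,fx=3.5,fy=3.5,interpolation=cv2.INTER_CUBIC)
cv2.imwrite("pics/w1c.png",c)
```

```text
(no output)
```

View pics/w1c.png

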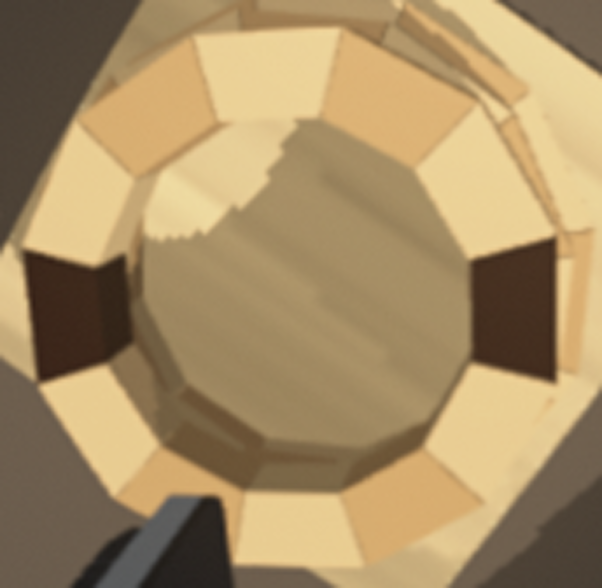

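```bash
cat >> h.py <<'E'
from scipy.optimize import least_squares
def fitpoly(d,uv,z,af,x0,fish,yawoff=0,freez=False,fit_af=False):
    """uv pixel corners, af list per corner; nearest-corner matching. params cx,cy,yaw,(z)"""
    uv=np.array(uv,float);afs=np.array(af,float)
    def res(p):
        zz=p[3] if freez else z
        out=[]
        for a in np.unique(afs):
            P=proj(d,poly(p[:2],zz,p[2],a),fish); m=afs==a
            D=uv[m][:,None]-P[None]; i=np.argmin((D**2).sum(2),1); out.append(D[np.arange(len(i)),i])
        return np.concatenate(out).ravel()
    r=least_squares(res,list(x0)+([z] if freez else []),x_scale=[10,10,.1]+([10] if freez else []),loss='soft_l1')
    print("fit",r.x[:2].round(1),np.degrees(r.x[2]).round(2),r.x[3:],"rms px",np.sqrt((res(r.x)**2).mean()).round(2))
    return r.x
E
python3 - <<'E'
from h import *
d=np.load("w1.npy",allow_pickle=True).item()
o=[(556,237),(557,381),(483,501),(364,566),(232,566),(115,497),(38,381),(22,250),(78,121),(193,40),(343,28),(476,103)]
i=[(470,258),(472,362),(423,449),(341,491),(108,363),(97,266),(137,177),(217,122),(320,119),(415,167)]
uv=(np.array(o+i)+.5)/3.5-.5+[104,96]
af=[156]*len(o)+[108]*len(i)
for z in (False,True): p=fitpoly(d,uv,84,af,[476,-287,np.radians(-42)],True,freez=z)
p=fitpoly(d,uv,84,af,[476,-287,np.radians(-42)],True)
# dark yaw check
q=(np.array([(513,310),(64,316)])+.5)/3.5-.5+[104,96]
w=p2w(d,q,84,True);print(w,w.mean(0),np.degrees(np.arctan2(*(w[1]-w[0])[[1,0]])))
E
```

```text
fit [ 477.3 -289.6] -41.89 [] rms px 0.65
fit [ 478.1 -289.6] -41.87 [81.09184662] rms px 0.43
fit [ 477.3 -289.6] -41.89 [] rms px 0.65
[[ 428.24943509 -246.29858374   84.        ]
 [ 526.1172821  -333.66468775   84.        ]] [ 477.18335859 -289.98163575   84.        ] -41.755119092439585
```

```bash
python3 -c "
from h import *
to([428.2,-245.5,66],138.1)"
```

```text
t 2.47 pos [ 427.4 -241.5  218.8] j [-10.5   9.6 -18.9  -0.  -61.6 -31.6] yawz 137.92 xdown [-0.001  0.    -1.   ] F [-0.22  0.56  1.17] T [-0.001  0.021  0.039] w 85.4
shift xyz [152.8   2.3  -3.5]
spin -0.18
```

Emit:
{"fn": "apply_moves", "kwargs": {
  "targets": "30 2 -3.5 0 -1; 60 2 -3.5 0 -1; 90 2 -3.5 0 -1; 110 2 -3.5 0 -1; 125 2 -3.5 0 -1; 135 2 -3.5 0 -1; 135 2 -3.5 0 -1; 135 2 -3.5 0 -1"
}}

```text
clock: 3.13
position: [429.5, -244.2, 85.1]
ee_rot: [0.661, -0.253, -0.66, -0.253]
contact_force: [-0.7, -0.3, -0.4]
gripper_width: 85.5
```

Run:
```python
from h import *
from bench import get_image
to([428.2,-245.5,66],138.1)
d=get_image("wrist"); state()
cv2.imwrite("pics/w2.png",cv2.resize(d["img"][:,:,::-1],None,fx=1.5,fy=1.5,interpolation=cv2.INTER_CUBIC))
```

```text
t 3.13 pos [ 429.5 -244.2   85.1] j [-10.7  18.9 -28.8   0.  -42.2 -31.2] yawz 138.09 xdown [ 0.001 -0.    -1.   ] F [-0.69 -0.27 -0.38] T [0.017 0.002 0.048] w 85.5
shift xyz [19.1  1.8  0.1]
spin -0.01
t 3.18 pos [ 429.9 -244.5   85.6] j [-10.8  18.9 -28.7   0.  -42.2 -31.2] yawz 138.08 xdown [ 0.002 -0.001 -1.   ] F [-0.2  -0.55  0.63] T [-0.046  0.034  0.013] w 85.5
```

View pics/w2.png

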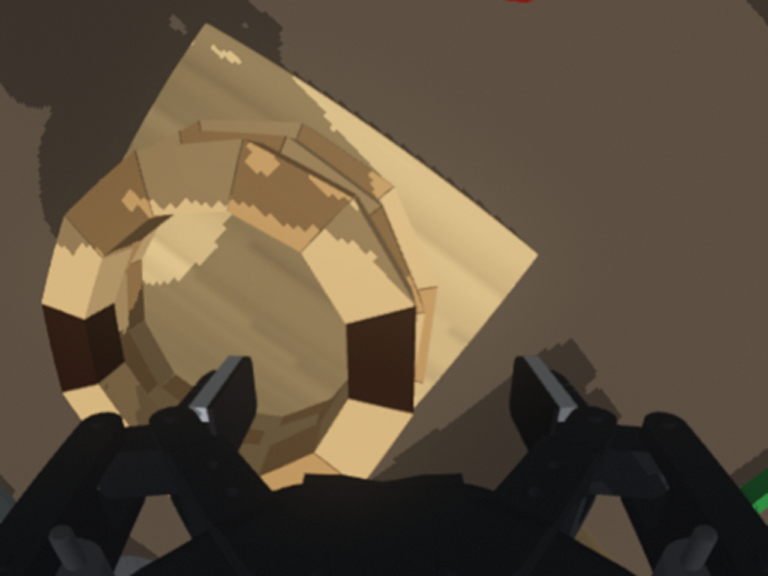

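The ring's wall is centred between the fingers: dark segment at (381,360), finger midline at x=383. I'll descend and close.

Emit:
{"fn": "apply_moves", "kwargs": {
  "targets": "8 2 0 0 -1; 15 2 0 0 -1; 19 2 0 0 -1; 19 2 0 0 -1; 19 2 0 0 -1"
}}

```text
clock: 3.6
position: [427.4, -246.5, 65.0]
ee_rot: [-0.66, 0.254, 0.66, 0.254]
contact_force: [-0.2, 0.1, -0.2]
gripper_width: 85.5
```

```bash
python3 -c "
from h import *
to([428.2,-245.5,66],138.1)"
```

```text
t 3.6 pos [ 427.4 -246.5   65. ] j [-11.1  20.7 -30.    0.  -39.4 -31. ] yawz 137.97 xdown [-0.001  0.    -1.   ] F [-0.24  0.08 -0.18] T [-0.003  0.035 -0.039] w 85.5
shift xyz [-1.  -1.2  0.1]
spin -0.13
```

Emit:
{"fn": "apply_moves", "kwargs": {
  "targets": "-1 0 0 0 -0.4; -1 0 0 0 0; -1 0 0 0 0.2; -1 0 0 0 0.3; -1 0 0 0 0.4; -1 0 0 0 0.5; -1 0 0 0 0.6; -1 0 0 0 0.8; -1 0 0 0 1; -1 0 0 0 1"
}}

```text
clock: 4.43
position: [427.7, -246.4, 66.5]
ee_rot: [0.66, -0.253, -0.66, -0.254]
contact_force: [-0.4, 1.6, 2.8]
gripper_width: 22.7
```

Emit:
{"fn": "apply_moves", "kwargs": {
  "targets": "0 0 0 0 1; 0 0 0 0 1; 0 0 0 0 1; 0 0 0 0 1"
}}

```text
clock: 4.77
position: [427.7, -246.4, 66.5]
ee_rot: [0.66, -0.254, -0.66, -0.254]
contact_force: [-1.2, 1.5, 4.8]
gripper_width: 22.6
```

Run:
```python
from h import *
from bench import get_image
d=get_image("wrist"); state()
cv2.imwrite("pics/w3.png",cv2.resize(d["img"][:,:,::-1],None,fx=1.5,fy=1.5,interpolation=cv2.INTER_CUBIC))
```

```text
t 4.82 pos [ 427.8 -246.4   66.5] j [-11.1  20.6 -29.9   0.  -39.5 -31. ] yawz 137.97 xdown [ 0. -0. -1.] F [-0.98  1.52  4.23] T [0.412 0.109 0.081] w 23.1
```

View pics/w3.png

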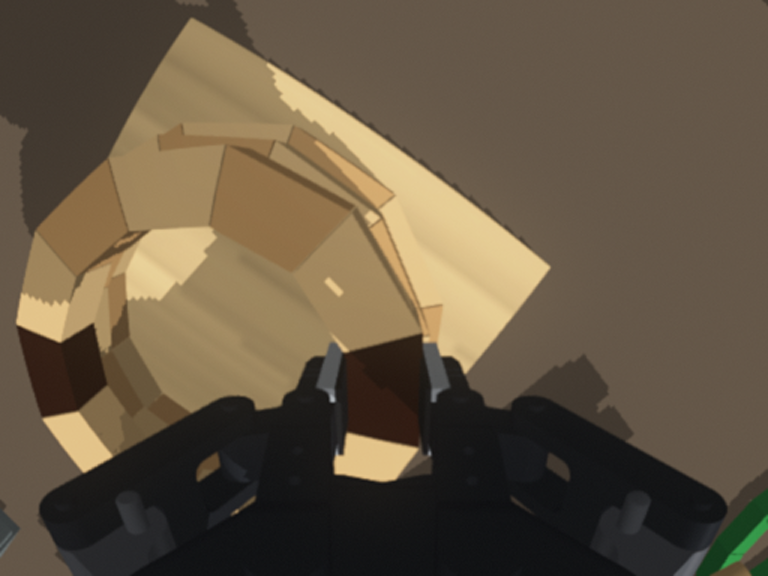

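The fingers hold the dark segment squarely, opening 23 mm, pads either side of (383,395). I'll lift slowly.

Emit:
{"fn": "apply_moves", "kwargs": {
  "targets": "-3 0 0 0 1; -8 0 0 0 1; -14 0 0 0 1; -22 0 0 0 1; -30 0 0 0 1; -40 0 0 0 1; -50 0 0 0 1; -60 0 0 0 1; -60 0 0 0 1; -60 0 0 0 1"
}}

```text
clock: 5.65
position: [428.0, -246.5, 127.1]
ee_rot: [0.661, -0.253, -0.659, -0.254]
contact_force: [-1.1, -1.2, -2.0]
gripper_width: 22.6
```

Run:
```python
from h import *
from bench import get_image
d=get_image("wrist"); state(); np.save("w4.npy",d,allow_pickle=True)
cv2.imwrite("pics/w4.png",cv2.resize(d["img"][:,:,::-1],None,fx=1.5,fy=1.5,interpolation=cv2.INTER_CUBIC))
d=get_image("scene")
cv2.imwrite("pics/s4.png",cv2.resize(d["img"][100:230,100:270,::-1],None,fx=4,fy=4,interpolation=cv2.INTER_CUBIC))
```

```text
t 5.7 pos [ 427.4 -246.3  126.4] j [-11.1  15.6 -26.1  -0.  -48.3 -31. ] yawz 137.95 xdown [ 0.  0. -1.] F [-0.07 -0.07 -1.75] T [0.059 0.159 0.048] w 22.3
```

View pics/w4.png

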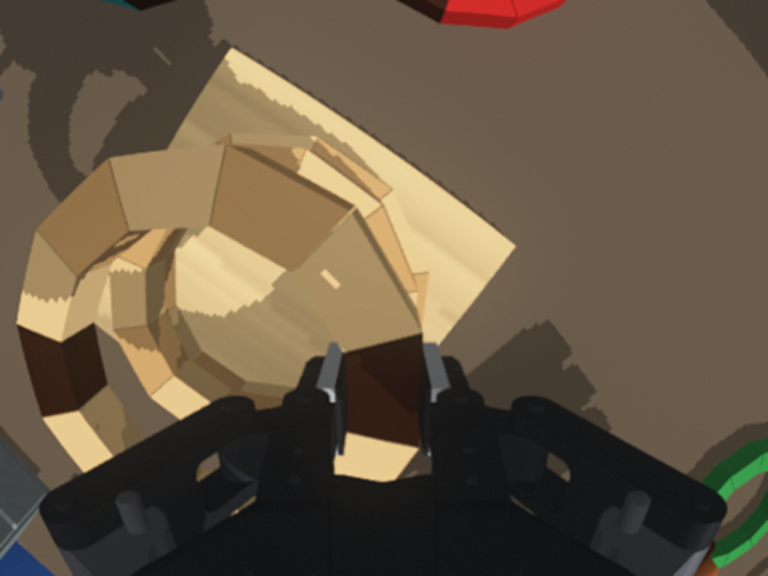

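View pics/s4.png

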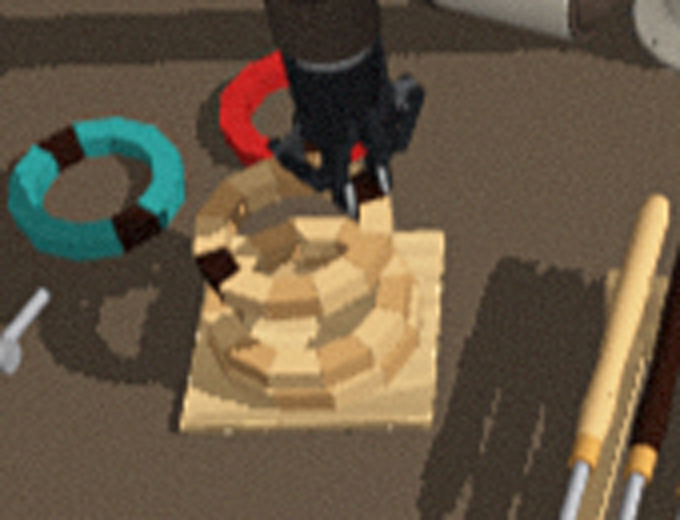

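The ring is up. Its place in the wrist view hasn't changed, and the lower rings still lie where they were. I'll enlarge the view to fit the ring's pose in the hand.

Run:
```python
from h import *
d=np.load("w4.npy",allow_pickle=True).item()
cv2.imwrite("pics/w4c.png",cv2.resize(d["img"][90:326,5:290,::-1],None,fx=2.5,fy=2.5,interpolation=cv2.INTER_CUBIC))
```

```text
(no output)
```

View pics/w4c.png

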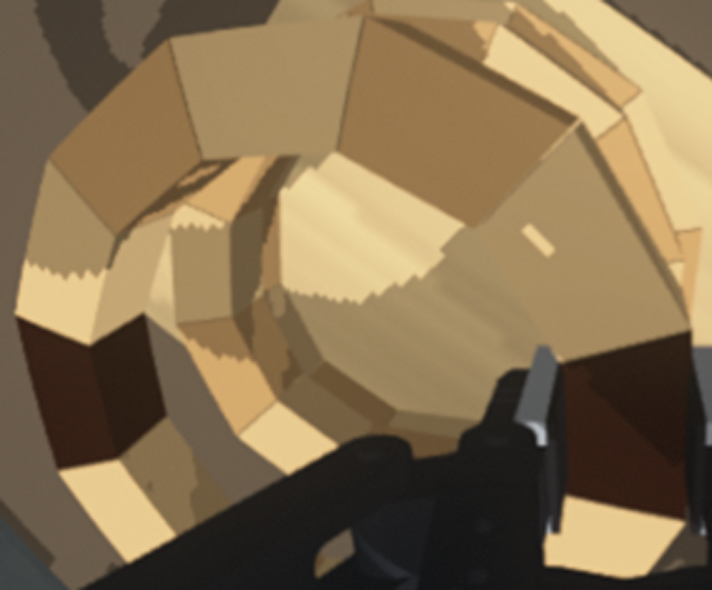

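```bash
cat >> h.py <<'E'
def pnp(d,corners,crop=(0,0),f=1.0,zoff=12.,fish=True):
    """corners: list of (localdeg, 'o'/'i', u, v) on the ring's top face -> ring centre pose in world"""
    obj=[];uv=[]
    for a,k,u,v in corners:
        R=(78 if k=='o' else 54)/np.cos(np.pi/12); obj.append([R*np.cos(np.radians(a)),R*np.sin(np.radians(a)),zoff]); uv.append([(u+.5)/f-.5+crop[0],(v+.5)/f-.5+crop[1]])
    obj=np.array(obj);uv=np.array(uv)
    K=d["mtx"];x=(uv-[K[0,2],K[1,2]])/[K[0,0],K[1,1]]
    if fish:
        th=np.linalg.norm(x,axis=1); x=x*(np.tan(th)/th)[:,None]
    ok,r,t=cv2.solvePnP(obj,x,np.eye(3),None,flags=cv2.SOLVEPNP_ITERATIVE)
    T=np.eye(4);T[:3,:3]=cv2.Rodrigues(r)[0];T[:3,3]=t[:,0]
    def res(p):
        return (proj(d,(obj@Rt.from_rotvec(p[:3]).as_matrix().T+p[3:]),fish)-uv).ravel()
    W=d["world_from_camera"]@T
    p=np.r_[Rt.from_matrix(W[:3,:3]).as_rotvec(),W[:3,3]]
    s=least_squares(res,p,x_scale=[.1]*3+[10]*3,loss='soft_l1')
    M=Rt.from_rotvec(s.x[:3]).as_matrix()
    print("ring c",s.x[3:].round(1),"yaw",np.degrees(np.arctan2(M[1,0],M[0,0])).round(2),"z",M[:,2].round(3),"rms",np.sqrt((res(s.x)**2).mean()).round(2))
    return s.x[3:],M
E
cat > c4.py <<'E'
C=[(195,'o',690,331),(165,'o',684,519),(225,'o',579,122),(255,'o',366,17),(285,'o',169,39),(315,'o',49,160),(345,'o',15,315),(15,'o',60,470),(45,'o',130,562),
(225,'i',474,226),(255,'i',335,151),(285,'i',202,159),(315,'i',114,233),(345,'i',91,345),(15,'i',118,458)]
E
python3 - <<'E'
from h import *
from c4 import C
d=np.load("w4.npy",allow_pickle=True).item()
c,M=pnp(d,C,(5,90),2.5)
s,T=state()
print("ring in tool", (T.T@(c-s["position"])).round(1), (T.T@M).round(3))
E
```

```text
ring c [ 477.5 -289.4  130.6] yaw -41.98 z [0.    0.006 1.   ] rms 3.22
t 5.75 pos [ 427.2 -246.3  126. ] j [-11.1  15.6 -26.1  -0.  -48.3 -31. ] yawz 137.95 xdown [-0.001  0.    -1.   ] F [-1.08 -0.2  -1.02] T [0.068 0.14  0.004] w 22.4
ring in tool [ -4.6  -1.7 -66.2] [[-0.004  0.004 -1.   ]
 [-0.001 -1.    -0.004]
 [-1.     0.001  0.004]]
```

The ring sits level in the hand with its centre 66 mm inboard. I'll raise it, carry it over the rack, and pass beyond the bowl so the wrist camera can see the bowl clear of the ring.

Emit:
{"fn": "apply_moves", "kwargs": {
  "targets": "-10 0 0 0 1; -25 0 0 0 1; -42 0 0 0 1; -60 -5 4 0 1; -80 -14 10 0 1; -100 -27 19 0 1; -117 -43 30 0 1; -128 -61 43 0 1; -134 -80 56 0 1; -134 -100 70 0 1"
}}

```text
clock: 6.58
position: [443.1, -124.5, 261.3]
ee_rot: [0.661, -0.254, -0.659, -0.254]
contact_force: [0.5, -0.9, -1.4]
gripper_width: 22.4
```

Emit:
{"fn": "apply_moves", "kwargs": {
  "targets": "0 -20 14 -1 1; 0 -40 28 -2 1; 0 -60 42 -3 1; 0 -80 55 -5 1; 0 -100 69 -6 1; 0 -120 83 -8 1; 0 -140 97 -10 1; 0 -160 111 -12 1; 0 -180 125 -14 1; 0 -200 139 -16 1"
}}

```text
clock: 7.42
position: [472.8, 117.4, 259.4]
ee_rot: [-0.689, 0.159, 0.69, 0.158]
contact_force: [0.4, -0.6, -2.0]
gripper_width: 22.8
```

```bash
python3 -c "
from h import *
to([510,410,260],169)"
```

```text
t 7.42 pos [472.8 117.4 259.4] j [ 33.1   7.3 -15.5  -0.  -67.3 -59. ] yawz 154.07 xdown [-0.002 -0.001 -1.   ] F [ 0.35 -0.62 -2.02] T [0.025 0.041 0.046] w 22.8
shift xyz [  -0.9 -279.4   94.4]
spin -14.93
```

Emit:
{"fn": "apply_moves", "kwargs": {
  "targets": "0 -23 8 -1 1; 0 -46 16 -2 1; 0 -69 23 -3 1; 0 -92 31 -4 1; 0 -115 39 -6 1; 0 -138 47 -7 1; 0 -161 54 -8 1; 0 -184 62 -10 1; 0 -207 70 -11 1; 0 -228 77 -12 1"
}}

```text
clock: 8.25
position: [503.8, 356.2, 258.8]
ee_rot: [-0.701, 0.087, 0.702, 0.085]
contact_force: [-0.7, -0.7, -1.2]
gripper_width: 22.6
```

```bash
python3 -c "
from h import *
to([510,410,260],169)"
```

```text
t 8.25 pos [503.8 356.2 258.8] j [ 50.3  20.4   1.9  -0.  -71.7 -64.2] yawz 166.03 xdown [-0.002 -0.001 -1.   ] F [-0.7  -0.65 -1.15] T [0.015 0.082 0.032] w 22.6
shift xyz [ -1.3 -53.7   6.9]
spin -2.97
```

Emit:
{"fn": "apply_moves", "kwargs": {
  "targets": "0 -16 2 -1 1; 0 -30 4 -2 1; 0 -42 6 -3 1; 0 -50 7 -3 1; 0 -54 7 -3 1; 0 -54 7 -3 1; 0 -54 7 -3 1"
}}

```text
clock: 8.83
position: [510.4, 408.6, 260.1]
ee_rot: [-0.704, 0.068, 0.704, 0.068]
contact_force: [-1.2, -0.7, -1.7]
gripper_width: 22.1
```

Run:
```python
from h import *
from bench import get_image
s,M=state()
d=get_image("wrist"); np.save("w5.npy",d,allow_pickle=True)
cv2.imwrite("pics/w5.png",cv2.resize(d["img"][:,:,::-1],None,fx=1.5,fy=1.5,interpolation=cv2.INTER_CUBIC))
```

```text
t 8.83 pos [510.4 408.6 260.1] j [ 52.8  24.    7.6  -0.  -73.7 -63.9] yawz 168.94 xdown [-0.001 -0.001 -1.   ] F [-1.21 -0.72 -1.7 ] T [0.012 0.124 0.031] w 22.1
```

View pics/w5.png

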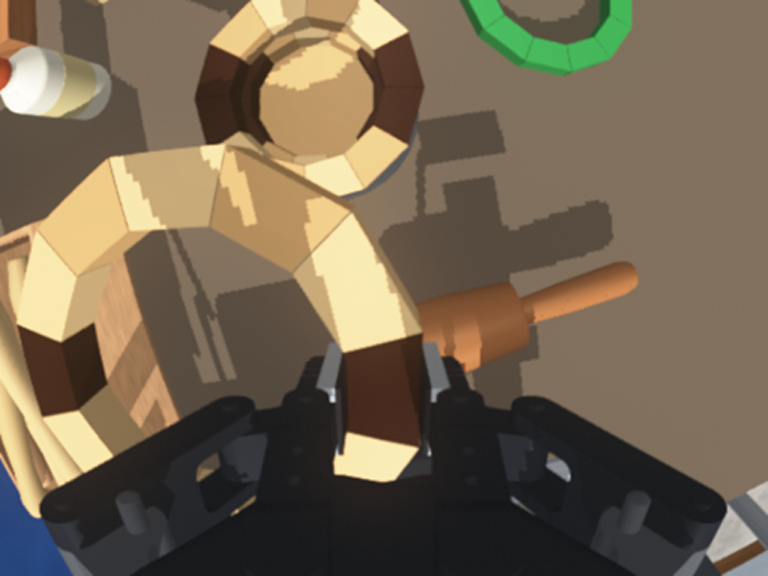

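The bowl is in view at about (310,97), with its dark joints near (195,97) and (424,87). I'll enlarge both the bowl and the held ring.

Run:
```python
from h import *
d=np.load("w5.npy",allow_pickle=True).item()
cv2.imwrite("pics/w5b.png",cv2.resize(d["img"][0:136,122:292,::-1],None,fx=4.4,fy=4.4,interpolation=cv2.INTER_CUBIC))
cv2.imwrite("pics/w5r.png",cv2.resize(d["img"][90:326,5:290,::-1],None,fx=2.5,fy=2.5,interpolation=cv2.INTER_CUBIC))
```

```text
(no output)
```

View pics/w5b.png

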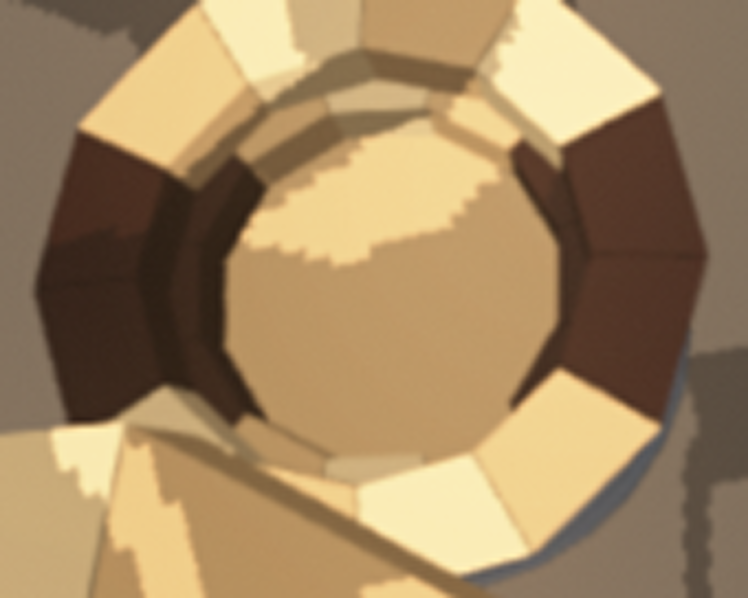

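View pics/w5r.png

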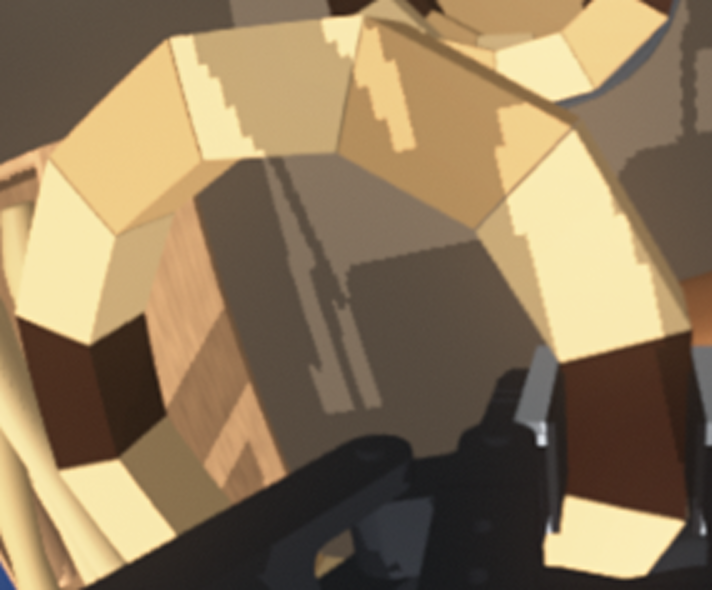

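Run:
```python
from h import *
d=np.load("w5.npy",allow_pickle=True).item()
o=[(707,255),(660,96),(662,426),(533,552),(37,289),(80,130)]
i=[(589,255),(563,142),(556,370),(472,455),(365,48),(475,75),(140,283),(164,174)]
uv=(np.array(o+i)+.5)/4.4-.5+[122,0]; af=[144]*len(o)+[96]*len(i)
for fz in (False,True):
    p=fitpoly(d,uv,124,af,[533,279,np.radians(-11+15)],True,freez=fz)
p=fitpoly(d,uv,124,af,[533,279,np.radians(-11+15)],True)
P=proj(d,np.r_[poly(p,124,p[2],144),poly(p,124,p[2],96)],True)
D=np.linalg.norm(uv[:,None]-P[None],axis=2).min(1); print(D.round(2))
w=p2w(d,uv[[0,4]],124,True);print("joint axis",w.mean(0).round(1),np.degrees(np.arctan2(*(w[1]-w[0])[[1,0]])))
C=[(195,'o',690,331),(225,'o',578,123),(255,'o',365,17),(285,'o',169,39),(315,'o',49,160),(345,'o',15,315),(15,'o',60,470),
(195,'i',560,363),(225,'i',474,228),(255,'i',336,152),(285,'i',202,160),(315,'i',116,234),(345,'i',91,345),(15,'i',118,458),(165,'i',566,495)]
c,M=pnp(d,C,(5,90),2.5)
s,T=state()
print("ring in tool", (T.T@(c-s["position"])).round(1), (T.T@M).round(3))
# planar fits using known height
uvr=(np.array([x[2:] for x in C])+.5)/2.5-.5+[5,90]
q=fitpoly(d,uvr,s["position"][2]+5.5+12,[156 if x[1]=='o' else 108 for x in C],[c[0],c[1],np.radians(-11)],True)
```

```text
fit [534.1 280.4] 4.0 [] rms px 0.71
fit [534.2 279.8] 4.01 [120.80104566] rms px 0.54
fit [534.1 280.4] 4.0 [] rms px 0.71
[0.89 0.89 0.52 0.96 1.26 0.76 0.65 1.   0.94 0.42 1.16 1.25 1.51 1.15]
joint axis [533.7 280.1 124. ] -10.978424144964402
ring c [574.7 398.  263.7] yaw -10.89 z [0.005 0.004 1.   ] rms 0.7
t 8.88 pos [510.4 408.4 260.3] j [ 52.8  23.9   7.6  -0.  -73.7 -63.9] yawz 168.93 xdown [-0. -0. -1.] F [ 0.75 -0.93 -1.49] T [0.022 0.089 0.006] w 22.6
ring in tool [ -3.3  -2.1 -65.1] [[ 0.004  0.004 -1.   ]
 [-0.003 -1.    -0.004]
 [-1.     0.003 -0.004]]
fit [573.8 397.7] -10.89 [] rms px 1.3
```

```bash
python3 -c "
from h import *
to([469.2,290.9,190],169)"
```

```text
t 8.88 pos [510.4 408.4 260.3] j [ 52.8  23.9   7.6  -0.  -73.7 -63.9] yawz 168.93 xdown [-0. -0. -1.] F [ 0.75 -0.93 -1.49] T [0.022 0.089 0.006] w 22.6
shift xyz [ 70.4 123.2  17.8]
spin -0.07
```

Emit:
{"fn": "apply_moves", "kwargs": {
  "targets": "0 10 2 0 1; 5 28 4 0 1; 12 48 7 0 1; 22 68 10 0 1; 35 88 13 0 1; 50 105 15 0 1; 62 116 17 0 1; 70 123 18 0 1; 70 123 18 0 1; 70 123 18 0 1"
}}

```text
clock: 9.72
position: [469.5, 291.5, 191.0]
ee_rot: [0.704, -0.068, -0.703, -0.068]
contact_force: [0.0, 0.4, -0.9]
gripper_width: 22.9
```

Run:
```python
from h import *
from bench import get_image
to([469.2,290.9,143],169)
for n in ("top","scene"):
    d=get_image(n); np.save(n+"6.npy",d,allow_pickle=True)
    q=proj(d,[[534,280,150]])[0].round().astype(int); print(n,q)
    x0,y0=q[0]-45,q[1]-40
    print(x0,y0); cv2.imwrite(f"pics/{n}6.png",cv2.resize(d["img"][y0:y0+80,x0:x0+90,::-1],None,fx=7,fy=7,interpolation=cv2.INTER_CUBIC))
```

```text
t 9.72 pos [469.5 291.5 191. ] j [ 48.7  16.9 -13.3   0.  -59.7 -59.7] yawz 168.95 xdown [ 0.001  0.    -1.   ] F [ 0.03  0.43 -0.95] T [ 0.059  0.016 -0.005] w 22.9
shift xyz [47.9  0.6  0.3]
spin -0.05
top [173 188]
128 148
scene [351 195]
306 155
```

View pics/top6.png

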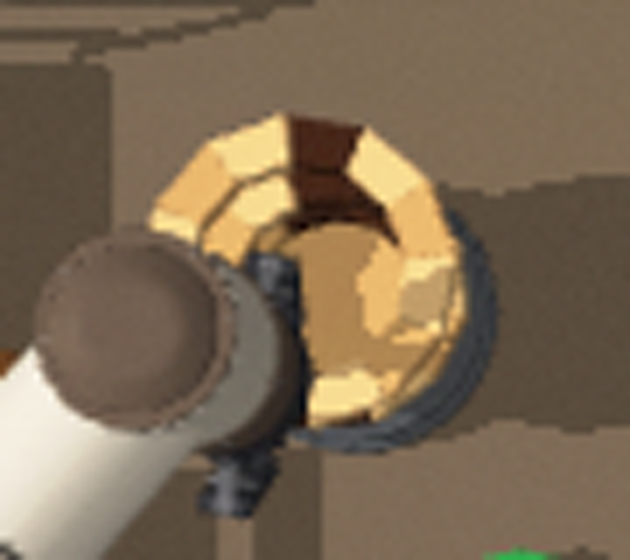

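View pics/scene6.png

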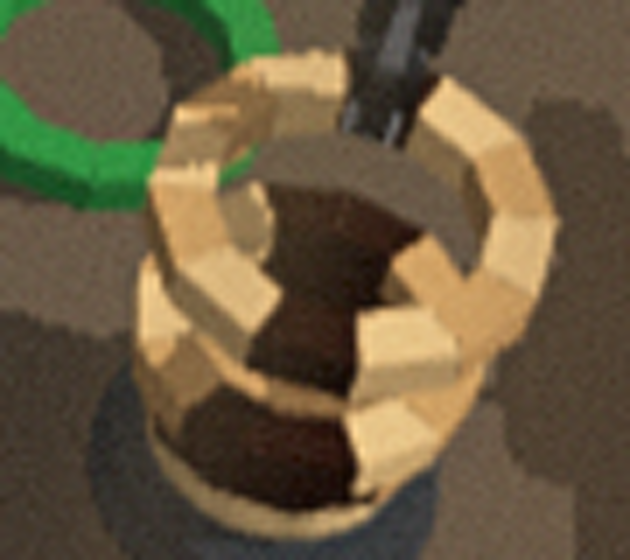

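Both views show the ring above the bowl, with its near dark segment in line with the bowl's near dark pair. I'll lower most of the way.

Emit:
{"fn": "apply_moves", "kwargs": {
  "targets": "6 0.5 0 0 1; 14 0.5 0 0 1; 22 0.5 0 0 1; 29 0.5 0 0 1; 34 0.5 0 0 1; 36 0.5 0 0 1; 36 0.5 0 0 1; 36 0.5 0 0 1; 36 0.5 0 0 1"
}}

```text
clock: 10.57
position: [469.4, 291.5, 154.7]
ee_rot: [0.704, -0.068, -0.704, -0.068]
contact_force: [0.3, 0.9, -1.8]
gripper_width: 22.6
```

Run:
```python
from h import *
from bench import get_image
to([469.2,290.9,143],169)
for n,x0,y0 in (("top",128,148),("scene",306,155)):
    d=get_image(n); np.save(n+"7.npy",d,allow_pickle=True)
    cv2.imwrite(f"pics/{n}7.png",cv2.resize(d["img"][y0:y0+80,x0:x0+90,::-1],None,fx=7,fy=7,interpolation=cv2.INTER_CUBIC))
d=get_image("wrist"); np.save("w7.npy",d,allow_pickle=True)
cv2.imwrite("pics/w7.png",cv2.resize(d["img"][90:326,5:290,::-1],None,fx=2.5,fy=2.5,interpolation=cv2.INTER_CUBIC))
```

```text
t 10.57 pos [469.4 291.5 154.7] j [ 48.7  19.  -16.1   0.  -54.9 -59.7] yawz 168.98 xdown [ 0.001  0.    -1.   ] F [ 0.31  0.93 -1.81] T [-0.013  0.115 -0.003] w 22.6
shift xyz [11.7  0.7  0.1]
spin -0.02
```

View pics/top7.png

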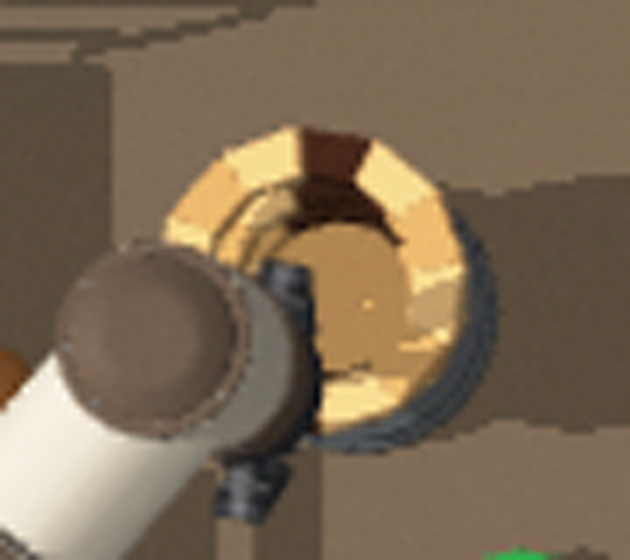

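View pics/scene7.png

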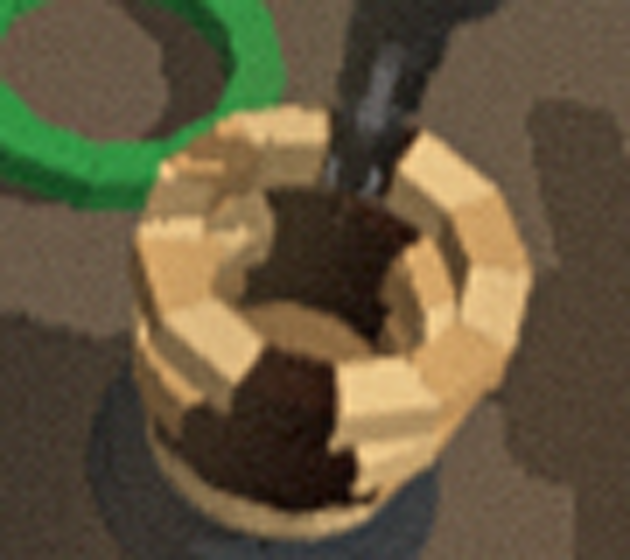

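View pics/w7.png

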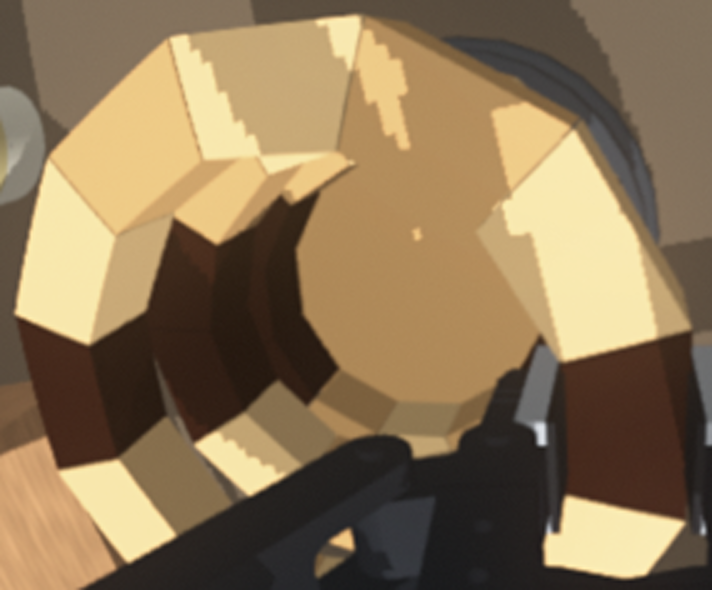

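I'll cross-check the centring with the fixed cameras: ring now against bowl at the start, in the same camera, so calibration errors cancel.

Run:
```python
import cv2
im=cv2.imread("pics/scene0.png"); c=im[262:372,468:578]; cv2.imwrite("pics/sb.png",cv2.resize(c,None,fx=5.2,fy=5.2,interpolation=cv2.INTER_CUBIC))
```

```text
(no output)
```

View pics/sb.png

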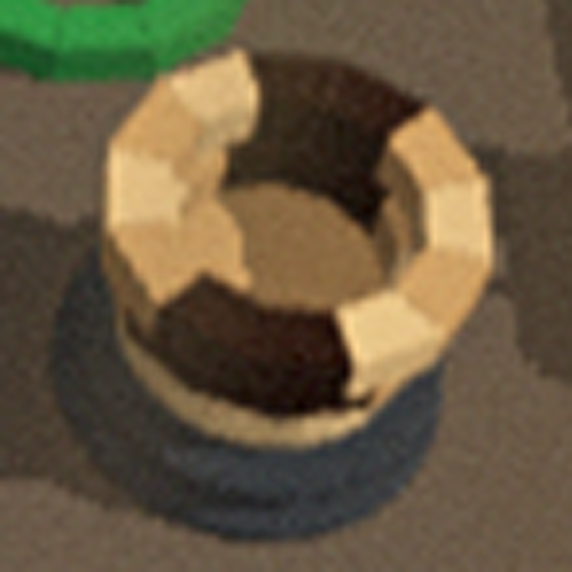

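Run:
```python
from h import *
d=np.load("scene7.npy",allow_pickle=True).item()
o=np.array([(244,50),(165,82),(108,148),(106,220),(160,302),(352,360),(440,328),(488,255),(487,180),(427,108)])
i=np.array([(338,316),(408,293),(436,247),(424,195),(392,147)])
uv=(np.r_[o,i]+.5)/5.2-.5+[468,262]; uv=(uv+.5)/1.5-.5
af=[144]*len(o)+[96]*len(i)
print("scene bowl");b=fitpoly(d,uv,124,af,[534,280,np.radians(4)],False)
o=[(531,272),(495,187),(423,128),(137,232),(165,168),(242,113),(328,104),(165,312),(437,398)]
i=[(193,232),(218,302),(335,362),(412,355)]
uv=(np.array(o+i)+.5)/7-.5+[306,155]
print("scene ring");r=fitpoly(d,uv,172.2,[156]*len(o)+[108]*len(i),[534,280,np.radians(-11)],False)
P=proj(d,np.r_[poly(r,172.2,r[2],156),poly(r,172.2,r[2],108)]);print(np.linalg.norm(uv[:,None]-P[None],axis=2).min(1).round(2))
print("diff",(r[:2]-b[:2]).round(1))
# overlay
im=cv2.resize(d["img"][155:235,306:396,::-1],None,fx=7,fy=7,interpolation=cv2.INTER_CUBIC)
def dr(P,col):
    q=((P-[306,155]+.5)*7-.5).round().astype(np.int32); cv2.polylines(im,[q],True,col,1)
for a in (156,108): dr(proj(d,poly(r,172.2,r[2],a)),(0,0,255))
for a in (144,96): dr(proj(d,poly(b,124,b[2],a)),(255,0,0))
cv2.imwrite("pics/ov7.png",im)
# top
d=np.load("top7.npy",allow_pickle=True).item()
f=lambda L,x0,y0,k:(np.array(L)+.5)/k-.5+[x0,y0]
o=[(118,276),(228,128),(380,157),(437,290),(178,394),(330,424)]  # rough bowl from tb.png
print("top bowl");b=fitpoly(d,f([(228,130),(380,157),(178,394),(330,424)],140,155,8),124,[144]*4,[534,280,np.radians(4)],False)
print("top ring");r=fitpoly(d,f([(300,128),(370,142),(435,190),(466,262),(222,158),(165,225)],128,148,7),172.2,[156]*6,[534,280,np.radians(-11)],False)
print("diff",(r[:2]-b[:2]).round(1))
```

```text
scene bowl
fit [534.8 280.9] 3.59 [] rms px 0.65
scene ring
fit [533.6 281.6] -11.04 [] rms px 0.57
[0.52 0.82 0.28 0.21 1.26 1.25 0.45 0.66 0.94 1.05 1.1  0.37 0.62]
diff [-1.2  0.7]
top bowl
fit [533.1 278.8] 3.69 [] rms px 0.31
top ring
fit [531.7 280.2] -9.34 [] rms px 0.38
diff [-1.4  1.3]
```

View pics/ov7.png

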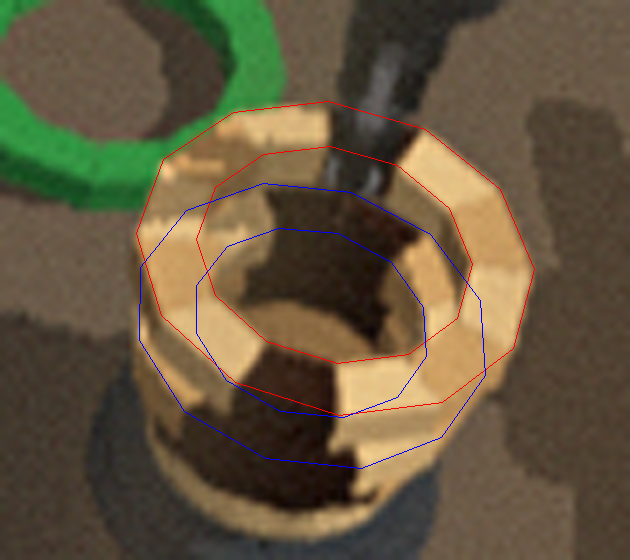

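The fixed cameras agree: the ring is off by about (-1.3, +1.0) mm, and its yaw is aligned. I'll correct that and lower the last 12 mm.

Emit:
{"fn": "apply_moves", "kwargs": {
  "targets": "2 0.8 -1 0 1; 5 0.8 -1.2 0 1; 8 0.8 -1.2 0 1; 11 0.8 -1.2 0 1; 12 0.8 -1.2 0 1; 12 0.8 -1.2 0 1; 12 0.8 -1.2 0 1; 12 0.8 -1.2 0 1; 12 0.8 -1.2 0 1"
}}

```text
clock: 11.47
position: [470.3, 290.4, 142.5]
ee_rot: [0.704, -0.068, -0.704, -0.068]
contact_force: [0.4, -0.1, -1.3]
gripper_width: 22.5
```

Run:
```python
from h import *
from bench import get_image
state()
for n,x0,y0 in (("top",128,148),("scene",306,155)):
    d=get_image(n); np.save(n+"8.npy",d,allow_pickle=True)
    cv2.imwrite(f"pics/{n}8.png",cv2.resize(d["img"][y0:y0+80,x0:x0+90,::-1],None,fx=7,fy=7,interpolation=cv2.INTER_CUBIC))
    cv2.imwrite(f"pics/{n}8f.png",cv2.resize(d["img"][:,:,::-1],None,fx=1.5,fy=1.5))
d=get_image("wrist"); np.save("w8.npy",d,allow_pickle=True)
cv2.imwrite("pics/w8.png",cv2.resize(d["img"][90:326,5:290,::-1],None,fx=2.5,fy=2.5,interpolation=cv2.INTER_CUBIC))
state()
```

```text
t 11.47 pos [470.3 290.4 142.5] j [ 48.5  19.7 -17.    0.  -53.3 -59.5] yawz 168.97 xdown [ 0.  0. -1.] F [ 0.37 -0.09 -1.33] T [-0.008  0.115  0.017] w 22.5
t 11.62 pos [470.2 290.3 142.4] j [ 48.5  19.7 -17.    0.  -53.3 -59.5] yawz 168.97 xdown [ 0.  0. -1.] F [ 1.43 -0.01 -2.44] T [0.004 0.084 0.019] w 22.3
```

View pics/scene8.png

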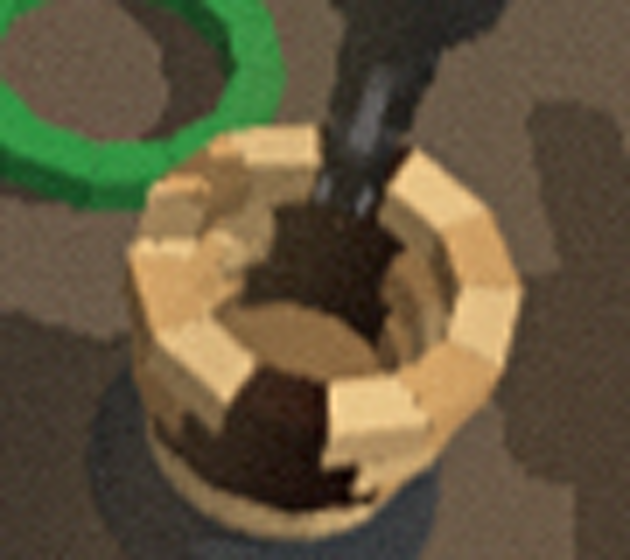

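View pics/w8.png

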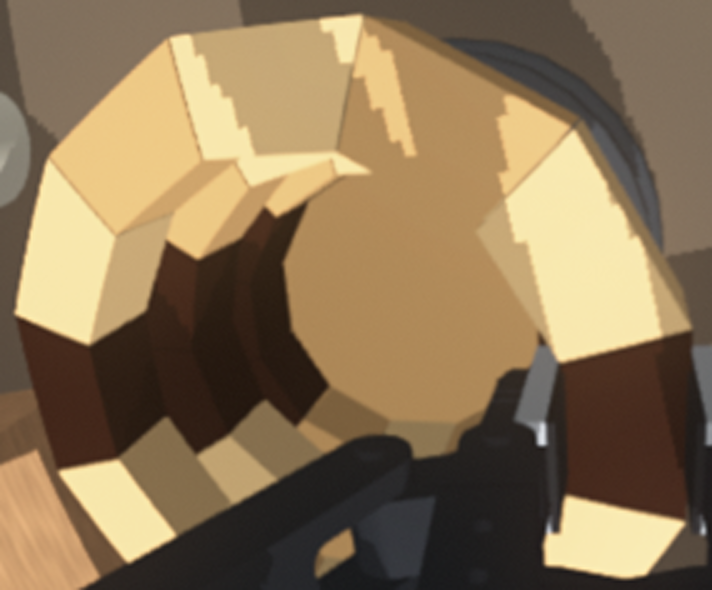

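View pics/scene8f.png

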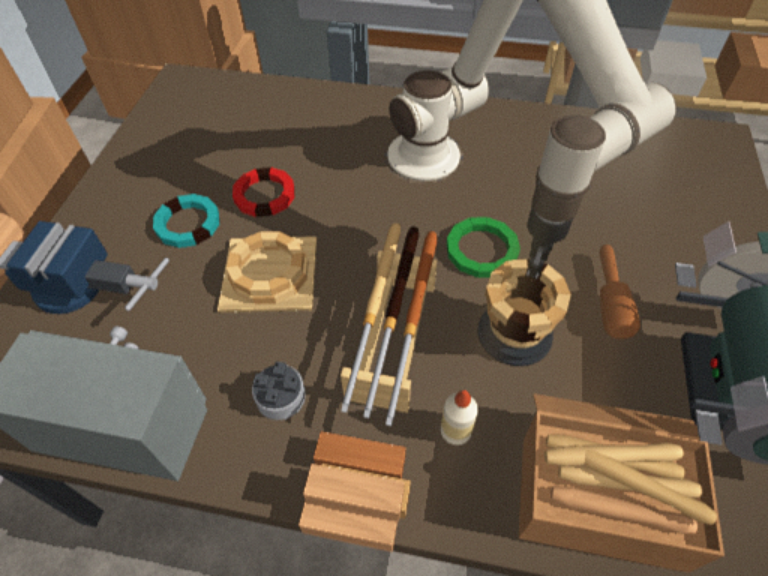

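View pics/top8.png

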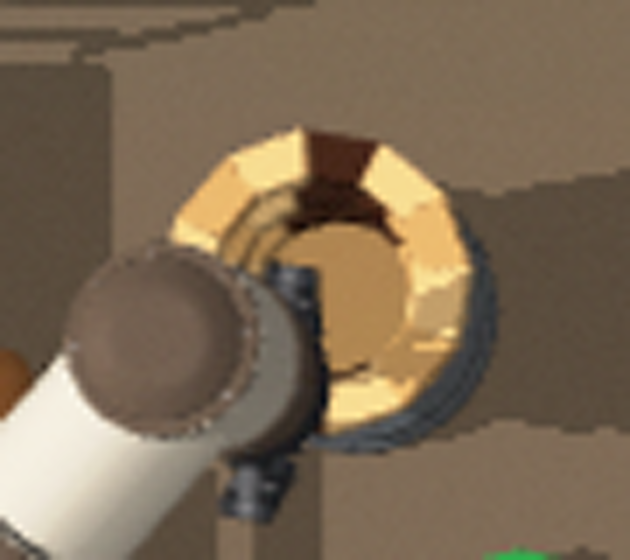

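The views show the ring just above the bowl with the dark segments lined up. The two lower rings and the tools look as they did at the start. One more numerical check on centring and height.

Run:
```python
from h import *
d=np.load("scene8.npy",allow_pickle=True).item()
o=[(521,290),(492,211),(418,150),(320,127),(230,132),(152,188),(130,243),(160,330),(428,412),(500,370)]
i=[(210,315),(330,383),(402,375),(452,335),(464,287),(440,228)]
uv=(np.array(o+i)+.5)/7-.5+[306,155]; af=[156]*len(o)+[108]*len(i)
for fz in (0,1): r=fitpoly(d,uv,160,af,[534,280,np.radians(-11)],False,freez=bool(fz))
print("vs scene bowl 534.8 280.9 -11.4")
d=np.load("top8.npy",allow_pickle=True).item()
f=lambda L,x0,y0,k:(np.array(L)+.5)/k-.5+[x0,y0]
r=fitpoly(d,f([(305,128),(379,144),(442,195),(472,268),(236,156),(174,220)],128,148,7),160,[156]*6,[534,280,np.radians(-11)],False)
print("vs top bowl 533.1 278.8 -11.3")
# wrist: bowl inner joint corner & gap; pnp ring + predicted bowl corners
d=np.load("w8.npy",allow_pickle=True).item()
for z in (121,124): 
  P=poly([534.3,280.2],z,np.radians(4),96); print(z,((proj(d,P,True)-[5,90]+.5)*2.5-.5).round(0).tolist())
a,b=cv2.imread("pics/scene0.png"),cv2.imread("pics/scene8f.png")
m=(cv2.absdiff(cv2.GaussianBlur(a,(5,5),0),cv2.GaussianBlur(b,(5,5),0)).max(2)>45)
cv2.imwrite("pics/diff.png",(m*255).astype(np.uint8))
```

```text
fit [535.  280.9] -11.31 [] rms px 0.56
fit [527.2 282.7] -11.29 [149.69599362] rms px 0.53
vs scene bowl 534.8 280.9 -11.4
fit [533.3 279.4] -11.17 [] rms px 0.38
vs top bowl 533.1 278.8 -11.3
121 [[232.0, 433.0], [301.0, 495.0], [386.0, 522.0], [472.0, 507.0], [536.0, 450.0], [559.0, 360.0], [527.0, 259.0], [445.0, 181.0], [342.0, 155.0], [252.0, 186.0], [201.0, 259.0], [195.0, 349.0]]
124 [[227.0, 438.0], [297.0, 501.0], [383.0, 528.0], [470.0, 513.0], [535.0, 456.0], [558.0, 365.0], [525.0, 262.0], [442.0, 183.0], [337.0, 157.0], [247.0, 189.0], [195.0, 262.0], [190.0, 353.0]]
```

View pics/diff.png

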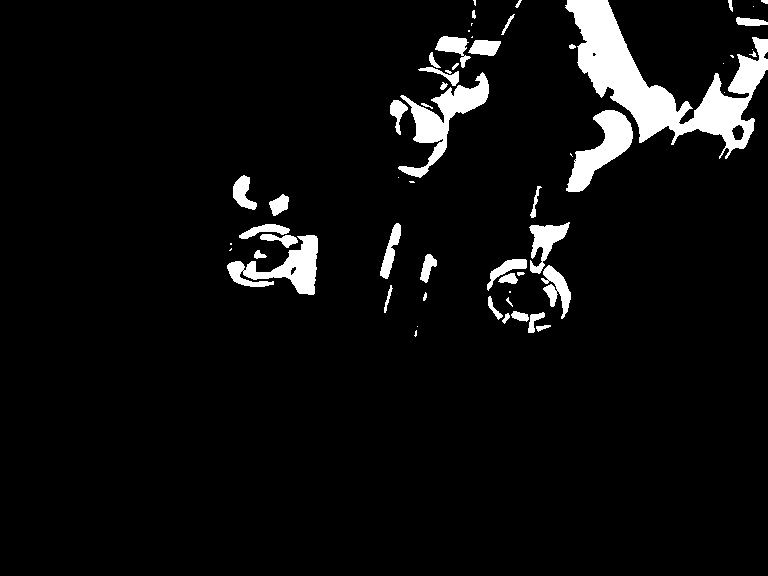

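Ring and bowl centres agree within about 0.6 mm in both fixed cameras, and yaw within 0.2°. The bowl's inner corner in the wrist view is where z=124 predicts. The difference image also shows changes at the gouges (probably shadow), so I'll check those and the pile.

Run:
```python
import cv2,numpy as np
a,b=cv2.imread("pics/scene0.png"),cv2.imread("pics/scene8f.png")
c=np.hstack([i[215:425,215:445] for i in (a,b)]); cv2.imwrite("pics/cmp.png",cv2.resize(c,None,fx=1.7,fy=1.7,interpolation=cv2.INTER_CUBIC))
```

```text
(no output)
```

View pics/cmp.png

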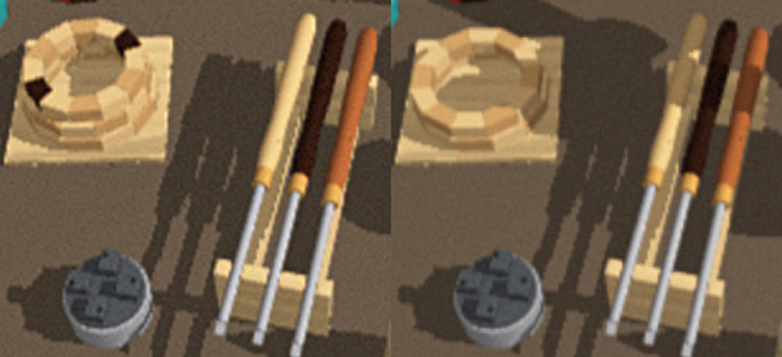

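Before and after match: the gouges, rack and chuck are at the same pixels, and only the arm's shadow differs. Both lower rings are in place. Handing in.

Run:
```python
from h import *
from bench import job
state(); print(job.job_done()); state()
```

```text
t 11.62 pos [470.2 290.3 142.4] j [ 48.5  19.7 -17.    0.  -53.3 -59.5] yawz 168.97 xdown [ 0.  0. -1.] F [ 1.43 -0.01 -2.44] T [0.004 0.084 0.019] w 22.3
the job is handed in; nothing more can be done
None
the job is handed in; nothing more can be done
```

I pinched the top ring by one of its dark segments, lifted it off the pile and carried it over the gouges. It is now held level above the bowl, with each dark segment over the joint of a dark pair. The job was handed in at 11.6 s; no verdict is reported.

**Last checks before hand-in**
- **Centring:** ring and bowl centres agreed within about 0.6 mm in both the top and scene cameras.
- **Turn:** ring and bowl x axes agreed within about 0.2°.
- **Height:** about 12 mm between the ring's underside and the bowl, taken from the arm's pose and the grip height. The image-based height fits disagreed. One of the ring in the hand read 2 mm lower, and one from the scene camera put the ring's top 10 mm lower. I did not trust the second, because it also shifted the ring's centre by 8 mm.
- **Level:** the tool stood vertical, and an earlier fit of the ring in the hand showed under 0.5° of tilt. The ring then kept its place in the wrist view.
- **Grip:** the fingers were at 22 mm on the 24 mm wall, and the wrist showed only small forces, about the ring's weight.
- **Bench:** the lower rings, gouges, rack and chuck looked the same before and after, apart from the arm's shadow. A difference image of the scene view showed no change at the bottle or the mallet.

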